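Tip the bamboo blank into the drilling cradle and flip the keeper over it

ROBOT

A 7-joint arm with a two-finger parallel gripper is mounted at the origin on the work surface. World frame = base frame: x ahead of the robot, y to its left, z up, the work surface at z = 0. Lengths are in m, angles in rad, forces in N, time in s.
With the tool pointing down it reaches from about 0.425 to 0.95 m from the base axis. Payload 16.7 kg.
Tool frame: the origin (TCP) lies midway between the tips of the shut fingers; the grasp point (between the pads) lies 19 mm behind it (arm.grip_depth is the distance from the TCP to the grasp point, in m); z points along the fingers, y is the line along which they close (so a half turn about z gives the same grasp; the last joint's range is limited). The gripper opens to 94 mm and grips with 3 to 60 N. Pads are 16 mm wide; open, the fingers measure 119 mm over their backs; the gripper's body (75 mm by 177 mm) begins 78 mm behind the grasp point.
Start: joints at [1.194, 0.426, 0.074, 1.606, -0.034, 1.111, -0.067], TCP at [0.152, -0.658, 0.205] pointing down, gripper open.
Joint ranges: [-2.85, 2.85], [-0.5, 2.14], [-1.23, 1.37], [0.21, 2.46], [-1.02, 4.16], [0.16, 2.05], [-2.73, 2.73]. Speed limits (rad/s): [1.89, 1.89, 2.39, 2.39, 3.01, 3.01, 3.01].

INTERFACE

Orientations are given as [roll, pitch, yaw] about the fixed x, y, z axes, in that order (R = Rz(yaw) Ry(pitch) Rx(roll)).
In Python, from plant import arm gives the robot as it stands.
- The arm moves only by the shell command python3 -m inch 'ROWS' [OPENING] [FORCE]. ROWS is JSON, a list of rows, each an object of numbers: "dx", "dy", "dz": the shift along the tool's x, y, z in mm; "yaw": the turn about the tool's z in rad. In form: [{"dx": .., "dy": .., "dz": .., "yaw": ..}, ...]. A call has 1 to 12 rows; each row shifts and turns the commanded pose from where the row before left it, along the tool's axes as they then stand; what a row does not reach is not made up. A row lasts 1/10 s, in which the tool goes at most 50 mm and 8.59 degrees, less where a joint would pass 70% of its speed; a pose out of reach is approached as far as the arm can. A call with a gripper value outside its range is refused whole. OPENING is the finger opening in mm, from 0 to 94, set as the call begins (- or left out, the last holds). The fingers move at their own pace and stop on an object; FORCE is the grip in N (left out, the last holds). Time passes only in rows, so rows that do not move let the fingers close. It gives the time, the measured TCP pose, the force, the opening and the grip force at its end, in the units of the state.
- arm.get_obs(): the state, without advancing time (a new reading comes with each control period).
- arm.read_camera(name): name is "side" or "top"; returns (picture, depth): 420x560x3 uint8, red, green, blue; 420x560 float32, m along the optical axis (not along the pixel's ray), 0 where there is no reading.
- arm.camera_params(name): a dict with "fx", "fy", "cx", "cy" (pixels), "pose" (4x4, takes a point from camera to world coordinates). Camera axes: x right, y down, z forward; pixel columns grow to the right and rows downward; lengths in m; the calibration is good to about 2 mm. A picture is of the moment at which its call begins. camera_params takes no time and is no camera call.
- arm.close_job(): hands the job in; it is judged then, once.
The state is a dict: "clock": time; "joint_positions": joint angles; "joint_velocities": joint speeds; "joint_efforts": joint torques, N m; "ee_pos": TCP position; "eef_rot": TCP orientation; "ft_force": force on the tool from outside, world axes, zero at the start; "ft_torque": the same for the moment, N m; "finger_gap": opening from 0.0 (shut) to 1.0 (fully open); "grip_force": force on a finger pad.
Only numpy, scipy, OpenCV 4.12 (cv2) and the standard library are available. Lean on these libraries where they do the work, as an engineer would, in place of code of your own. Each camera call takes 0.05 s, during which the arm holds its last target. There are 200 camera calls.

TASK

Without gripping or lifting anything, push the upright bamboo tube over with your fingers so that it lies down in the trough of the cradle, and push it along until its end butts against the blue stop. Then flip the red keeper arm over the tube and push it fully down. Leave everything else on the bench where it is.

Things in the scene. Friction and masses are not known exactly. Their poses are not given: they have to be found in the camera images.
- cradle: Drilling cradle fixed to the bench. Origin on the bench top, x across the trough, y along it, z up. Base board 140 (x) x 320 (y -165 to 155); its top, z 12, is the trough floor. Dark walls at x = +-27, upright to z 30, then flaring at 45 deg to x = +-39 at z 42 (outside +-43). The trough is open at y = -165 and ends at the blue stop's face, y = +130.
- stop_face (a point): Point on the blue stop's face (stop 110 wide, 20 thick, top at z 72), on the trough's centre line, 36 mm above the bench: the height of the axis of a tube lying in the trough.
- tube: Bamboo blank: straw-coloured tube, two darker rings, ends closed flat, 48 diameter x 170 long, 0.13 to 0.25 kg. Starts upright on the trough floor near the open end. Origin: centre of the end it stands on; z along the tube. It topples once leaned about 16 deg; pushed along the trough it falls into it. Lying, its axis is 36 and its top 60 above the bench.
- tube_mid (a point): Middle of the tube, on its axis, 85 mm from either end.
- tube_head (a point): Centre of the tube's other end (the upper end at the start).
- keeper (a joint): Angle of the red keeper arm, a bar 110 long from its hinge, 24 wide, 12 thick. 0 = shut: level over the trough, pointing to the cradle's -x, 4 above a lying tube, its top at z 76. pi/2 = upright; it starts leaning back (1.65 to 2.0; limit 2.05). The hinge is stiff (0.1 N m) and stays where left: push it all the way down.
- keeper_hinge (a point): Axis of the keeper's hinge, parallel to the cradle's y, mid-width of the arm: cradle x +55, y +40, 70 mm above the bench, between two steel ears (tops at z 82). A wooden rest for the arm's tip, top at z 64, stands on the other side (cradle x -45 to -61, y 25 to 55).
- keeper_tip (a point): Free end of the keeper arm, on its centre line, 110 mm from the hinge axis.
- spare: greenish bamboo offcut, 36 diameter x 110 tall, standing on the bench near the cradle; origin at the centre of its foot
- mug: white mug, 76 diameter x 85 tall; origin at the centre of its underside
- glue: white glue bottle with yellow label and orange cap, 56 diameter x 130 tall; origin under its centre
- tin: bright green box, 90 x 55 x 60 tall; origin under its centre
- anvil: dark steel anvil plate, 90 x 90 x 28 tall; origin under its centre
- hammer: hammer with wooden handle lying flat, about 260 long, handle along its own -x
- awl: red-handled awl lying flat, about 200 long, handle along its own -x
There are look-alikes about, which are no part of the job. Leave any purple look-alike of the tube alone.

How it is judged:
On the way:
1. the tube lies in the trough with its end against the stop while the keeper is still open (y of tube_mid in the frame of cradle between 0.04 and 0.05 m and x of tube_mid in the frame of cradle between -0.012 and 0.012 m and z of tube_mid in the frame of cradle between 0.03 and 0.042 m and angle between the z axis of tube and the y axis of cradle, either way round below 0.08 rad and value of joint keeper above 0.7 rad and linear speed of tube below 0.03 m/s), for 0.1 s.
At the end, for the whole second after the job is handed in: The tube lies in the trough (axis within 0.08 rad of the trough's, middle within 12 mm of its centre line, down on the floor), its end within 5 mm of the stop; the keeper is shut over it (below 0.07 rad); all at rest (y of tube_mid in the frame of cradle between 0.04 and 0.05 m and x of tube_mid in the frame of cradle between -0.012 and 0.012 m and z of tube_mid in the frame of cradle between 0.03 and 0.042 m and angle between the z axis of tube and the y axis of cradle, either way round below 0.08 rad and value of joint keeper below 0.07 rad and linear speed of tube below 0.02 m/s and velocity of joint keeper between -0.05 and 0.05 rad/s); the robot touches nothing.
It fails at once if the tube is lifted or carried off the trough's floor (height (world z) of each of tube, tube_head above 0.06 m or (angle between tube's own z axis and vertical below 0.3 rad and height (world z) of tube above 0.035 m)).
It fails at once if the tube is knocked out of the cradle (height (world z) of tube_mid below 0.022 m or x of tube_mid in the frame of cradle above 0.08 m or x of tube_mid in the frame of cradle below -0.08 m).
It fails at once if another thing on the bench is moved by more than 25 mm (distance of any of spare, mug, glue, tin, anvil, hammer, awl from where it was at the start of the episode above 0.025 m).
It also fails if it takes over 58 s, if anything falls off the work surface, if the arm or the gripper's body presses on something with over 40 N, if the wrist force passes 120 N, or if a joint passes its speed limit or range.

## Working session

There is one attempt and no reset: what is moved stays moved. The work goes in short steps, Python scripts to look and compute and a shell command to move; the robot and the scene stay as the last step left them, time stands still between calls to the robot, and variables do not carry over. Pictures are saved under pics/ and viewed, at most 10 in all, crops included, and the job is handed in when it is done.

```bash
mkdir -p pics; cat > h.py <<'E'
import numpy as np, cv2
from plant import arm
def shot(n,save=None):
    im,d=arm.read_camera(n)
    if save: cv2.imwrite(f'pics/{save}.png',cv2.cvtColor(im,cv2.COLOR_RGB2BGR))
    return im,d
def pts(n,d):
    c=arm.camera_params(n); v,u=np.mgrid[0:420,0:560]
    P=np.stack([(u-c['cx'])/c['fx']*d,(v-c['cy'])/c['fy']*d,d,np.ones_like(d)],-1)
    W=(P@np.array(c['pose']).T)[...,:3]; W[d==0]=np.nan
    return W
E
python3 - <<'E'
from h import *
for n in('top','side'):
    im,d=shot(n,n+'0'); np.savez(n+'0.npz',im=im,W=pts(n,d)); print(n,np.round(arm.camera_params(n)['pose'],3).tolist())
o=arm.get_obs(); print(o['ee_pos'],o['eef_rot'],o['clock'])
E
```

```text
top [[0.017, -0.986, 0.165, 0.329], [-1.0, -0.017, 0.003, 0.034], [-0.0, -0.165, -0.986, 1.484], [0.0, 0.0, 0.0, 1.0]]
side [[0.924, -0.3, 0.237, 0.155], [-0.382, -0.721, 0.578, -0.896], [-0.003, -0.624, -0.781, 1.396], [0.0, 0.0, 0.0, 1.0]]
[ 0.15163506 -0.65734689  0.204856  ] [-3.14045397e+00  8.24810173e-05  2.26735740e-01] 0.1
```

View pics/top0.png

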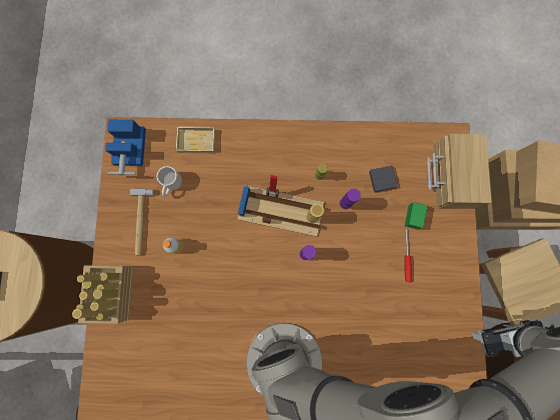

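View pics/side0.png

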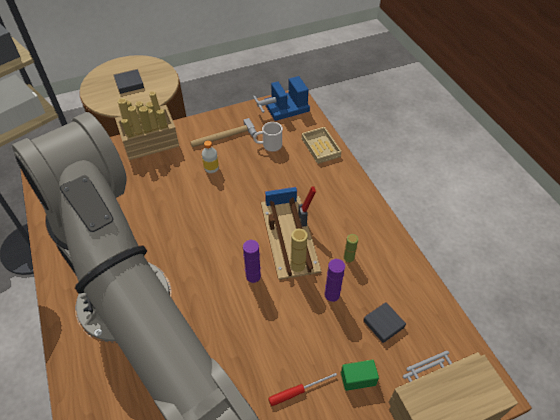

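The top view shows the cradle at about (282,210). The blue stop is at (243,201), the red keeper at (273,185), and the straw tube stands at the open end, (316,212). Tube candidates are the straw one at (316,212), purple ones at (350,199) and (308,253), and the greenish spare at (321,171). The straw tube standing in the cradle is the one that fits; I'll confirm it in a crop.

```bash
python3 - <<'E'
from h import *
z=np.load('top0.npz'); im,W=z['im'],z['W']
c=cv2.resize(im[150:270,225:375],None,fx=5,fy=5,interpolation=cv2.INTER_CUBIC)
cv2.imwrite('pics/crop0.png',cv2.cvtColor(c,cv2.COLOR_RGB2BGR))
hsv=cv2.cvtColor(im,cv2.COLOR_RGB2HSV)
v,u=np.mgrid[0:420,0:560]; roi=(u>225)&(u<375)&(v>150)&(v<275)
def rep(n,m,):
    p=W[m]; p=p[~np.isnan(p[:,0])]
    print(n,len(p),'med',np.round(np.median(p,0),3),'min',np.round(p.min(0),3),'max',np.round(p.max(0),3)); return p
blue=roi&(hsv[...,0]>100)&(hsv[...,0]<118)&(hsv[...,1]>120)
p=rep('blue',blue); t=p[p[:,2]>0.06]
r=cv2.minAreaRect((t[:,:2]*1000).astype(np.float32)); print('stop top rect',r)
red=roi&((hsv[...,0]<5)|(hsv[...,0]>174))&(hsv[...,1]>150); p=rep('red',red)
print(np.round(p[np.argsort(p[:,2])][::6],3).tolist())
h=W[...,2]
p=rep('tubetop',roi&(h>.165)&(h<.2)&(hsv[...,0]<30)&(hsv[...,0]>15)); print(cv2.minEnclosingCircle((p[:,:2]*1000).astype(np.float32)))
b=roi&(h>.006)&(h<.018)
n,l,s,ce=cv2.connectedComponentsWithStats(b.astype(np.uint8))
p=rep('board',b); print(cv2.minAreaRect((p[:,:2]*1000).astype(np.float32)))
for nm,(a,bb) in dict(purp=(350,199),purp2=(308,253),spare=(321,171)).items():
    m=(abs(u-a)<16)&(abs(v-bb)<16)&(h>.08); rep(nm,m)
E
```

```text
blue 172 med [0.594 0.165 0.07 ] min [0.54  0.147 0.025] max [0.649 0.184 0.08 ]
stop top rect ((594.9344482421875, 166.2063446044922), (18.592201232910156, 108.9207763671875), 78.68814849853516)
red 94 med [0.645 0.054 0.142] min [0.627 0.043 0.075] max [0.668 0.069 0.183]
[[0.63, 0.046, 0.075], [0.634, 0.05, 0.093], [0.633, 0.069, 0.099], [0.636, 0.046, 0.104], [0.637, 0.046, 0.117], [0.64, 0.05, 0.12], [0.645, 0.065, 0.128], [0.644, 0.05, 0.135], [0.649, 0.064, 0.142], [0.648, 0.054, 0.148], [0.65, 0.057, 0.156], [0.651, 0.046, 0.165], [0.657, 0.057, 0.171], [0.653, 0.05, 0.173], [0.663, 0.046, 0.175], [0.659, 0.046, 0.177]]
tubetop 153 med [ 0.543 -0.099  0.181] min [ 0.52  -0.123  0.166] max [ 0.565 -0.077  0.188]
((543.465087890625, -100.11915588378906), 23.781286239624023)
board 1909 med [0.565 0.013 0.011] min [ 0.32  -0.345  0.006] max [0.815 0.242 0.018]
((567.00244140625, -54.187591552734375), (490.3040771484375, 585.5254516601562), 0.9865397214889526)
purp 217 med [ 0.597 -0.226  0.167] min [ 0.578 -0.255  0.082] max [ 0.624 -0.207  0.177]
purp2 174 med [ 0.398 -0.072  0.168] min [ 0.375 -0.096  0.082] max [ 0.422 -0.051  0.177]
spare 88 med [ 0.711 -0.128  0.108] min [ 0.696 -0.147  0.08 ] max [ 0.731 -0.111  0.118]
```

View pics/crop0.png

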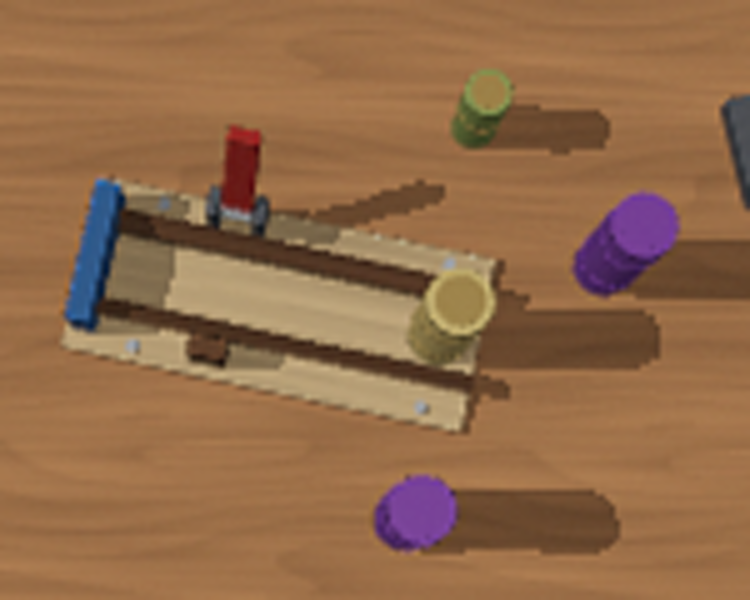

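The crop confirms it: the straw tube stands in the trough at crop (460,300), the stop is at (90,255), and the red keeper at (240,170) leans back. The measured tube top is 0.18 high with radius 24, the stop measures 19x109, and the purple tubes stand clear of the cradle.

The cradle origin comes out near (0.5675, 0.029) with its y axis along (0.195, 0.981). In that frame the tube is at (2, -131) mm and the hinge checks out. The tool yaw to use is about 1.374, so tool x = cradle y and tool y = cradle x.

```bash
cat >> h.py <<'E'
O=np.array([.5675,.029]); EY=np.array([.1955,.9807]); EX=np.array([.9807,-.1955])
def st():
    o=arm.get_obs(); p=o['ee_pos']; r=p[:2]-O
    print('t',round(o['clock'],2),'cradle xyz mm',np.round([r@EX*1e3,r@EY*1e3,p[2]*1e3],1),'rpy',np.round(o['eef_rot'],3),'F',np.round(o['ft_force'],1),'gap',round(o['finger_gap'],2))
E
R='{"dx":40.7,"dy":-6.2,"yaw":-0.0717}'
python3 -m inch '[{"dx":40.7,"dy":-6.2,"yaw":-0.0717},{"dx":40.7,"dy":-6.2,"yaw":-0.0717},{"dx":40.7,"dy":-6.2,"yaw":-0.0717},{"dx":40.7,"dy":-6.2,"yaw":-0.0717},{"dx":40.7,"dy":-6.2,"yaw":-0.0717},{"dx":40.7,"dy":-6.2,"yaw":-0.0717},{"dx":40.7,"dy":-6.2,"yaw":-0.0717},{"dx":40.7,"dy":-6.2,"yaw":-0.0717},{"dx":0}]' 0
python3 -c "from h import *;st()"
```

```text
t 0.1 cradle xyz mm [-273.7 -754.4  204.9] rpy [-3.14   0.     0.227] F [-0.2  0.2 -0.3] gap 1.0invalid input at $[0]: expected keys dx, dy, dz, yaw
```

All four keys are required (and that row variable was a stray, unused). Retyping the rows.

```bash
python3 -m inch '[{"dx":40.7,"dy":-6.2,"dz":0,"yaw":-0.0717},{"dx":40.7,"dy":-6.2,"dz":0,"yaw":-0.0717},{"dx":40.7,"dy":-6.2,"dz":0,"yaw":-0.0717},{"dx":40.7,"dy":-6.2,"dz":0,"yaw":-0.0717},{"dx":40.7,"dy":-6.2,"dz":0,"yaw":-0.0717},{"dx":40.7,"dy":-6.2,"dz":0,"yaw":-0.0717},{"dx":40.7,"dy":-6.2,"dz":0,"yaw":-0.0717},{"dx":40.7,"dy":-6.2,"dz":0,"yaw":-0.0717},{"dx":0,"dy":0,"dz":0,"yaw":0}]' 0
python3 -c "from h import *;st()"
```

```text
clock: 1.0
ee_pos: [0.419, -0.4614, 0.2053]
eef_rot: [-3.141, -0.002, 0.81]
ft_force: [0.1, -0.2, -0.2]
finger_gap: 0.274
grip_force: 0.0
t 1.0 cradle xyz mm [ -49.8 -510.   205.3] rpy [-3.141e+00 -2.000e-03  8.100e-01] F [ 0.1 -0.2 -0.2] gap 0.27
```

```bash
python3 -m inch '[{"dx":40.7,"dy":-6.2,"dz":0,"yaw":-0.0717},{"dx":40.7,"dy":-6.2,"dz":0,"yaw":-0.0717},{"dx":40.7,"dy":-6.2,"dz":0,"yaw":-0.0717},{"dx":40.7,"dy":-6.2,"dz":0,"yaw":-0.0717},{"dx":40.7,"dy":-6.2,"dz":0,"yaw":-0.0717},{"dx":40.7,"dy":-6.2,"dz":0,"yaw":-0.0717},{"dx":35,"dy":-6.2,"dz":0,"yaw":-0.0717},{"dx":25,"dy":-6.2,"dz":0,"yaw":-0.06},{"dx":0,"dy":0,"dz":0,"yaw":0}]' 0
python3 -c "from h import *;st()"
```

```text
clock: 1.9
ee_pos: [0.5255, -0.1806, 0.2055]
eef_rot: [-3.141, -0.001, 1.369]
ft_force: [-0.2, -0.2, -0.5]
finger_gap: 0.002
grip_force: 0.0
t 1.9 cradle xyz mm [-2.000e-01 -2.138e+02  2.055e+02] rpy [-3.141e+00 -1.000e-03  1.369e+00] F [-0.2 -0.2 -0.5] gap 0.0
```

```bash
python3 -m inch '[{"dx":8,"dy":1,"dz":27,"yaw":0},{"dx":10,"dy":1,"dz":28,"yaw":0},{"dx":15,"dy":0,"dz":0,"yaw":0},{"dx":12,"dy":0,"dz":0,"yaw":0},{"dx":10,"dy":0,"dz":0,"yaw":0},{"dx":10,"dy":0,"dz":0,"yaw":0},{"dx":10,"dy":0,"dz":0,"yaw":0},{"dx":10,"dy":0,"dz":0,"yaw":0},{"dx":0,"dy":0,"dz":0,"yaw":0}]' 0
python3 - <<'E'
from h import *
st(); im,d=shot('side','side1')
cv2.imwrite('pics/side1c.png',cv2.resize(cv2.cvtColor(im[150:300,200:400],cv2.COLOR_RGB2BGR),None,fx=4,fy=4))
E
```

```text
clock: 2.8
ee_pos: [0.5454, -0.0995, 0.1508]
eef_rot: [3.141, -0.001, 1.364]
ft_force: [0.0, 0.1, -0.4]
finger_gap: 0.005
grip_force: 0.0
t 2.8 cradle xyz mm [   3.5 -130.4  150.8] rpy [ 3.141e+00 -1.000e-03  1.364e+00] F [ 0.   0.1 -0.4] gap 0.01
```

View pics/side1c.png

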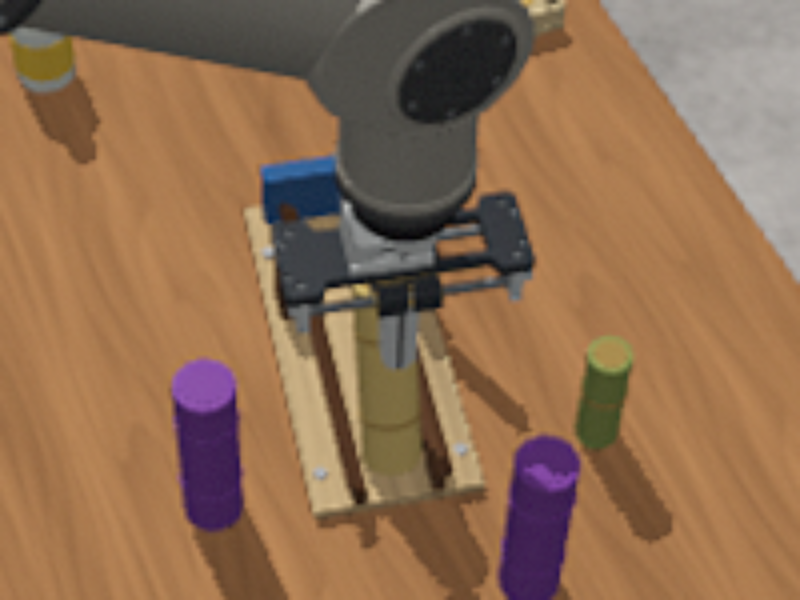

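The tube appears to have gone over along the trough, with its tail end around crop (390,465) near the open end, and the purple tubes are untouched. I'll back off at height, then measure the tail before lowering.

```bash
python3 -m inch '[{"dx":-20,"dy":0,"dz":0,"yaw":0},{"dx":-20,"dy":0,"dz":0,"yaw":0},{"dx":0,"dy":0,"dz":0,"yaw":0}]' 0
python3 - <<'E'
from h import *
st()
for n in('side','top'):
    im,d=shot(n); W=pts(n,d); hsv=cv2.cvtColor(im,cv2.COLOR_RGB2HSV)
    r=W[...,:2]-O; x=r@EX*1e3; y=r@EY*1e3; z=W[...,2]*1e3
    m=(abs(x)<22)&(y>-175)&(y<128)&(z>25)&(z<75)&(hsv[...,0]>15)&(hsv[...,0]<32)
    print(n,m.sum(),'y',np.percentile(y[m],[0,1,3,50,97,100]).round(1),'z',np.percentile(z[m],[2,50,98]).round(1))
    k=m&(z>55); print('crest x per y',[(yy,round(float(np.median(x[k&(abs(y-yy)<12)])),1)) for yy in range(-130,60,30) if (k&(abs(y-yy)<12)).any()])
    q=(hsv[...,0]>130)&(hsv[...,0]<150)&(hsv[...,1]>100)&(z>140)&(x>0); print('purple xy',x[q].min().round(),x[q].max().round(),y[q].min().round(),y[q].max().round())
E
```

```text
clock: 3.15
ee_pos: [0.5358, -0.1436, 0.1503]
eef_rot: [-3.141, 0.001, 1.358]
ft_force: [0.2, 0.8, -0.7]
finger_gap: 0.003
grip_force: 0.0
t 3.15 cradle xyz mm [   2.7 -175.4  150.3] rpy [-3.141e+00  1.000e-03  1.358e+00] F [ 0.2  0.8 -0.7] gap 0.0
side 277 y [-110.1 -109.  -106.9  -72.    59.9   67.1] z [29.  56.8 65. ]
crest x per y [(-100, -5.8), (-70, -1.5), (-40, -3.7), (20, -9.1), (50, -3.7)]
purple xy 2.0 106.0 -277.0 -212.0
top 473 y [-102.2 -100.8  -97.2  -18.5   62.2   67.4] z [44.7 55.9 63.8]
crest x per y [(-100, -4.1), (-70, -3.5), (-40, -5.1), (-10, -3.5), (20, -2.1), (50, -0.9)]Traceback (most recent call last):
  File "<stdin>", line 9, in <module>
    return umr_minimum(a, axis, None, out, keepdims, initial, where)
ValueError: zero-size array to reduction operation minimum which has no identity
```

```bash
python3 -m inch '[{"dx":20,"dy":-2,"dz":30,"yaw":-0.015},{"dx":15,"dy":-1,"dz":35,"yaw":0},{"dx":0,"dy":0,"dz":32,"yaw":0},{"dx":0,"dy":0,"dz":20,"yaw":0},{"dx":0,"dy":0,"dz":0,"yaw":0},{"dx":12,"dy":0,"dz":0,"yaw":0},{"dx":12,"dy":0,"dz":0,"yaw":0},{"dx":12,"dy":0,"dz":0,"yaw":0},{"dx":12,"dy":0,"dz":0,"yaw":0},{"dx":12,"dy":0,"dz":0,"yaw":0},{"dx":0,"dy":0,"dz":0,"yaw":0}]' 0
python3 -c "from h import *;st()"
```

```text
clock: 4.35
ee_pos: [0.5529, -0.0441, 0.0339]
eef_rot: [3.141, -0.001, 1.38]
ft_force: [0.1, 0.5, -0.1]
finger_gap: 0.002
grip_force: 0.0
t 4.35 cradle xyz mm [ -0.  -74.6  33.9] rpy [ 3.141e+00 -1.000e-03  1.380e+00] F [ 0.1  0.5 -0.1] gap 0.0
```

```bash
python3 -m inch '[{"dx":6,"dy":0,"dz":0,"yaw":0},{"dx":6,"dy":0,"dz":0,"yaw":0},{"dx":5,"dy":0,"dz":0,"yaw":0},{"dx":4,"dy":0,"dz":0,"yaw":0},{"dx":2,"dy":0,"dz":0,"yaw":0},{"dx":0,"dy":0,"dz":0,"yaw":0}]' 0
python3 -c "from h import *;st()"
python3 -m inch '[{"dx":2,"dy":0,"dz":0,"yaw":0},{"dx":2,"dy":0,"dz":0,"yaw":0},{"dx":0,"dy":0,"dz":0,"yaw":0}]' 0
python3 - <<'E'
from h import *
st()
for n in('side','top'):
    im,d=shot(n); W=pts(n,d); hsv=cv2.cvtColor(im,cv2.COLOR_RGB2HSV)
    r=W[...,:2]-O; x=r@EX*1e3; y=r@EY*1e3; z=W[...,2]*1e3
    m=(abs(x)<22)&(y>-175)&(y<140)&(z>25)&(z<75)&(hsv[...,0]>15)&(hsv[...,0]<32)
    print(n,m.sum(),'y',np.percentile(y[m],[0,1,3,50,97,100]).round(1))
E
```

```text
clock: 4.95
ee_pos: [0.5568, -0.0236, 0.0335]
eef_rot: [-3.142, -0.0, 1.378]
ft_force: [-0.7, 0.6, -0.2]
finger_gap: 0.007
grip_force: 0.0
t 4.95 cradle xyz mm [ -0.2 -53.6  33.5] rpy [-3.142 -0.     1.378] F [-0.7  0.6 -0.2] gap 0.01
clock: 5.25
ee_pos: [0.5573, -0.021, 0.0334]
eef_rot: [-3.141, 0.001, 1.376]
ft_force: [-0.9, -5.5, 0.2]
finger_gap: 0.004
grip_force: 3.0
t 5.25 cradle xyz mm [ -0.3 -51.1  33.4] rpy [-3.141e+00  1.000e-03  1.376e+00] F [-0.9 -5.5  0.2] gap 0.0
side 77 y [-60.6 -60.3 -59.5 -32.4 122.2 125. ]
top 377 y [-18.4 -11.1  -3.9  63.3 126.4 130.7]
```

```bash
python3 -m inch '[{"dx":1.5,"dy":0,"dz":0,"yaw":0},{"dx":1.5,"dy":0,"dz":0,"yaw":0},{"dx":0,"dy":0,"dz":0,"yaw":0},{"dx":0,"dy":0,"dz":0,"yaw":0}]' 0
python3 -c "from h import *;st()"
```

```text
clock: 5.75
ee_pos: [0.5573, -0.021, 0.0334]
eef_rot: [-3.141, 0.004, 1.374]
ft_force: [-4.9, -19.2, 6.6]
finger_gap: 0.008
grip_force: 9.8
t 5.75 cradle xyz mm [ -0.3 -51.   33.4] rpy [-3.141  0.004  1.374] F [ -4.9 -19.2   6.6] gap 0.01
```

The tube stalled at 19 N against the stop, at about the expected finger position. Next I'll back off, rise, and go round to the outer side of the keeper.

```bash
python3 -m inch '[{"dx":-8,"dy":0,"dz":0,"yaw":0},{"dx":-10,"dy":0,"dz":0,"yaw":0},{"dx":0,"dy":0,"dz":-45,"yaw":0},{"dx":0,"dy":0,"dz":-48,"yaw":0},{"dx":0,"dy":0,"dz":-48,"yaw":0},{"dx":0,"dy":20,"dz":-45,"yaw":0},{"dx":0,"dy":40,"dz":-20,"yaw":0},{"dx":0,"dy":45,"dz":0,"yaw":0},{"dx":30,"dy":30,"dz":0,"yaw":0},{"dx":40,"dy":5,"dz":0,"yaw":0},{"dx":35,"dy":0,"dz":0,"yaw":0},{"dx":0,"dy":0,"dz":0,"yaw":0}]' 0
python3 - <<'E'
from h import *
st()
im,d=shot('side','side2'); W=pts('side',d); hsv=cv2.cvtColor(im,cv2.COLOR_RGB2HSV)
cv2.imwrite('pics/side2c.png',cv2.resize(cv2.cvtColor(im[150:300,200:400],cv2.COLOR_RGB2BGR),None,fx=4,fy=4))
r=W[...,:2]-O; x=r@EX*1e3; y=r@EY*1e3; z=W[...,2]*1e3
m=(abs(x)<22)&(y>-175)&(y<140)&(z>25)&(z<75)&(hsv[...,0]>15)&(hsv[...,0]<32)
print(m.sum(),'y',np.percentile(y[m],[0,1,3,50,97,100]).round(1))
m=(x>20)&(x<130)&(y>0)&(y<80)&((hsv[...,0]<5)|(hsv[...,0]>174))&(hsv[...,1]>150)
print('red',[(a.min().round(),a.max().round()) for a in(x[m],y[m],z[m])] if m.any() else None)
E
```

```text
clock: 6.95
ee_pos: [0.7122, 0.0479, 0.2389]
eef_rot: [-3.14, -0.003, 1.384]
ft_force: [-0.2, 0.7, 0.2]
finger_gap: 0.004
grip_force: 0.0
t 6.95 cradle xyz mm [138.2  46.8 238.9] rpy [-3.140e+00 -3.000e-03  1.384e+00] F [-0.2  0.7  0.2] gap 0.0
550 y [-46.7 -43.4 -42.1  26.4 120.7 130.5]
red [(np.float64(54.0), np.float64(92.0)), (np.float64(23.0), np.float64(46.0)), (np.float64(77.0), np.float64(180.0))]
```

View pics/side2c.png

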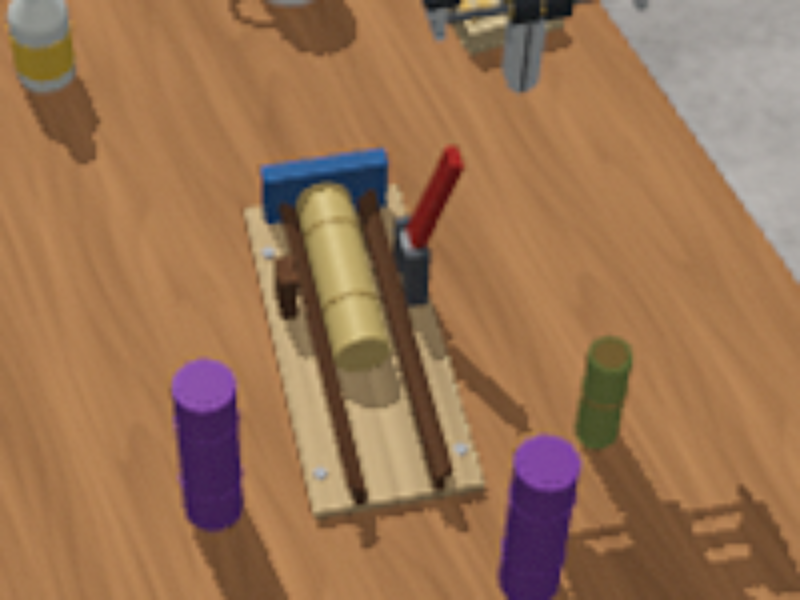

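The tube lies in the trough against the stop: head at crop (325,190), tail at (360,350), measured tail y about -43. The keeper is still open, with its tip at (452,155). Next: lower the fingers outside the keeper and sweep toward cradle -x.

```bash
python3 -m inch '[{"dx":-4,"dy":0,"dz":35,"yaw":0},{"dx":-4,"dy":0,"dz":40,"yaw":0},{"dx":0,"dy":0,"dz":25,"yaw":0},{"dx":0,"dy":-20,"dz":0,"yaw":0},{"dx":0,"dy":-18,"dz":0,"yaw":0},{"dx":0,"dy":-15,"dz":0,"yaw":0},{"dx":0,"dy":-15,"dz":0,"yaw":0},{"dx":0,"dy":-15,"dz":0,"yaw":0},{"dx":0,"dy":-15,"dz":0,"yaw":0},{"dx":0,"dy":-12,"dz":0,"yaw":0},{"dx":0,"dy":0,"dz":0,"yaw":0}]' 0
python3 - <<'E'
from h import *
st()
im,d=shot('side'); W=pts('side',d); hsv=cv2.cvtColor(im,cv2.COLOR_RGB2HSV)
cv2.imwrite('pics/side3c.png',cv2.resize(cv2.cvtColor(im[150:300,200:400],cv2.COLOR_RGB2BGR),None,fx=4,fy=4))
E
```

```text
clock: 8.1
ee_pos: [0.6017, 0.054, 0.1398]
eef_rot: [3.142, 0.0, 1.377]
ft_force: [0.0, 0.4, -0.7]
finger_gap: 0.005
grip_force: 0.0
t 8.1 cradle xyz mm [ 28.7  31.2 139.8] rpy [3.142 0.    1.377] F [ 0.   0.4 -0.7] gap 0.01
```

View pics/side3c.png

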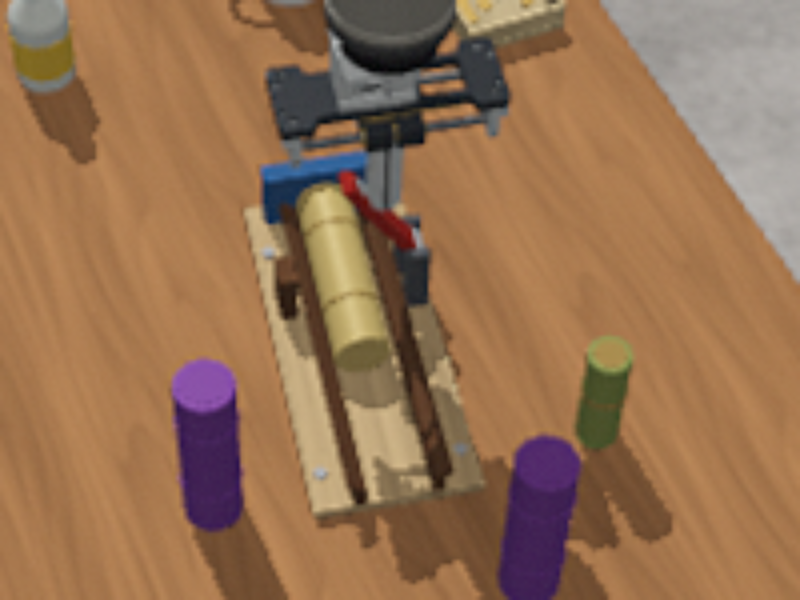

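The keeper is past upright, its tip at crop (347,180), with the finger behind and above it. Now over and down.

```bash
python3 -m inch '[{"dx":4,"dy":-14,"dz":0,"yaw":0},{"dx":4,"dy":-12,"dz":4,"yaw":0},{"dx":0,"dy":-10,"dz":8,"yaw":0},{"dx":0,"dy":-8,"dz":10,"yaw":0},{"dx":0,"dy":-3,"dz":10,"yaw":0},{"dx":0,"dy":-2,"dz":10,"yaw":0},{"dx":0,"dy":0,"dz":8,"yaw":0},{"dx":0,"dy":0,"dz":6,"yaw":0},{"dx":0,"dy":0,"dz":4,"yaw":0},{"dx":0,"dy":0,"dz":0,"yaw":0}]' 0
python3 -c "from h import *;st()"
python3 -m inch '[{"dx":0,"dy":0,"dz":2,"yaw":0},{"dx":0,"dy":0,"dz":2,"yaw":0},{"dx":0,"dy":0,"dz":0,"yaw":0}]' 0
python3 -c "from h import *;st()"
```

```text
clock: 9.15
ee_pos: [0.5561, 0.0718, 0.0789]
eef_rot: [-3.141, 0.0, 1.377]
ft_force: [0.5, -0.2, -0.5]
finger_gap: 0.006
grip_force: 0.0
t 9.15 cradle xyz mm [-19.5  39.8  78.9] rpy [-3.141  0.     1.377] F [ 0.5 -0.2 -0.5] gap 0.01
clock: 9.45
ee_pos: [0.5565, 0.072, 0.0761]
eef_rot: [3.141, -0.0, 1.377]
ft_force: [-2.3, -0.8, 8.7]
finger_gap: 0.004
grip_force: 4.2
t 9.45 cradle xyz mm [-19.2  40.1  76.1] rpy [ 3.141 -0.     1.377] F [-2.3 -0.8  8.7] gap 0.0
```

The fingertip reads z = 76 mm with 8.7 N: shut on its rest. One small extra press, then raise and check.

```bash
python3 -m inch '[{"dx":0,"dy":0,"dz":1,"yaw":0},{"dx":0,"dy":0,"dz":0,"yaw":0},{"dx":0,"dy":0,"dz":-10,"yaw":0},{"dx":0,"dy":0,"dz":-40,"yaw":0},{"dx":0,"dy":0,"dz":-48,"yaw":0},{"dx":0,"dy":0,"dz":-48,"yaw":0},{"dx":0,"dy":-40,"dz":0,"yaw":0},{"dx":20,"dy":-45,"dz":0,"yaw":0},{"dx":20,"dy":-45,"dz":0,"yaw":0},{"dx":0,"dy":0,"dz":0,"yaw":0},{"dx":0,"dy":0,"dz":0,"yaw":0}]' 0
python3 - <<'E'
from h import *
st()
im,d=shot('side'); W=pts('side',d); hsv=cv2.cvtColor(im,cv2.COLOR_RGB2HSV)
cv2.imwrite('pics/side4c.png',cv2.resize(cv2.cvtColor(im[150:300,200:400],cv2.COLOR_RGB2BGR),None,fx=4,fy=4))
r=W[...,:2]-O; x=r@EX*1e3; y=r@EY*1e3; z=W[...,2]*1e3
m=(abs(x)<22)&(y>-175)&(y<140)&(z>25)&(z<75)&(hsv[...,0]>15)&(hsv[...,0]<32)
print(m.sum(),'y',np.percentile(y[m],[0,1,3,50,97,100]).round(1))
m=(x>-80)&(x<130)&(y>0)&(y<80)&(z>55)&((hsv[...,0]<5)|(hsv[...,0]>174))&(hsv[...,1]>150)
print('red',m.sum(),[(a.min().round(),a.max().round()) for a in(x[m],y[m],z[m])])
t=m&(z>70); print('tilt fit',np.polyfit(x[t],z[t],1))
E
```

```text
clock: 10.55
ee_pos: [0.4362, 0.1366, 0.2213]
eef_rot: [3.14, 0.0, 1.379]
ft_force: [0.1, -0.3, -0.9]
finger_gap: 0.005
grip_force: 0.0
t 10.55 cradle xyz mm [-149.8   79.8  221.3] rpy [3.14  0.    1.379] F [ 0.1 -0.3 -0.9] gap 0.01
462 y [-48.3 -44.  -42.7  12.  122.2 129. ]
red 173 [(np.float64(-53.0), np.float64(49.0)), (np.float64(22.0), np.float64(50.0)), (np.float64(64.0), np.float64(83.0))]
tilt fit [-3.01487236e-03  7.60507264e+01]
```

View pics/side4c.png

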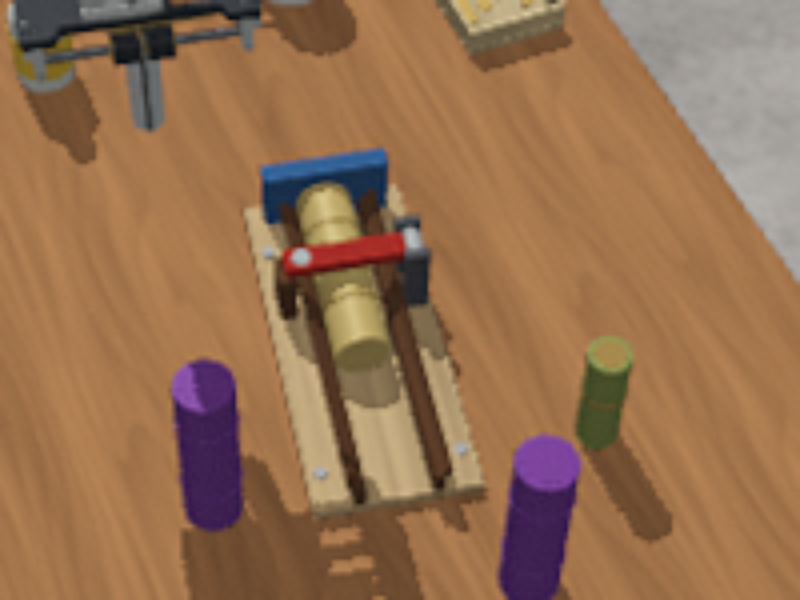

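The keeper lies level across the tube from (300,258) to (410,240), top at z 76 with tilt about 0.003. The tube is still against the stop, the bystanders stand where they were, and the arm is clear.

```bash
python3 -c "
from plant import arm
print(arm.close_job())"
```

```text
the job is handed in; nothing more can be done
None
```

The job is handed in at about 10.6 s: by my last camera check the tube lies in the trough against the blue stop, the red keeper is fully down over it, and nothing else in view had moved; no verdict came back.

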